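# Clamp a diluent bottle on the shaker

### The arm

A 6-joint arm with a two-finger parallel gripper is mounted at the origin on a cart in front of the work surface, level with it; the furniture and walls round the work are solid. World frame = base frame: x ahead of the robot, y to its left, z up, the work surface at z = 0. Lengths are in mm, angles in rad, forces in N, time in s.
With the tool pointing down it reaches from about 300 to 775 mm from the base axis. Payload 14.6 kg.
Tool frame: the origin (TCP) lies at the very end of the fingers, on their centre line; the grasp point (between the pads) lies 19 mm behind it; z points along the fingers, y is the line along which they close (so a half turn about z gives the same grasp; the last joint's range is limited). The gripper opens to 85 mm and grips with 20 to 120 N. Pads are 22 mm wide; open, the fingers measure 114 mm over their backs; the gripper's body (76 mm by 85 mm) begins 54 mm behind the grasp point. The pads swing forward as they close: fully open they stand 13 mm farther back than shut.
Start: joints at [1.061, 0.3, 1.521, -0, 1.321, -0.067], TCP at [235.655, 496.947, 231.281] pointing down, gripper open.
Joint ranges: [-3.03, 3.03], [-0.79, 2.21], [0.23, 2.52], [-1.04, 4.18], [0, 3.07], [-2.55, 2.55]. Speed limits (rad/s): [2.22, 2.22, 2.57, 3.14, 3.14, 3.14].

### API

Orientations are given as a unit quaternion [w, x, y, z].
In Python, from cell import sensors, imaging, hand_in gives the robot as it stands.
- The arm moves only by the shell command python3 -m inch 'ROWS' [FORCE]. ROWS is JSON, a list of rows, each an object of numbers: "hand": the closure, from -1 (fully open) to 1 (shut); "x", "y", "z": the shift along the tool's x, y, z in mm; "wx", "wy", "wz": the turn, a rotation vector about the tool's x, y, z in rad. In form: [{"hand": .., "x": .., "y": .., "z": .., "wx": .., "wy": .., "wz": ..}, ...]. A call has 1 to 10 rows; each row is the pose to reach, as a shift and turn from the pose commanded when the call began, along the tool's axes at that moment; what a row does not reach only later rows make up. A row lasts 1/12 s, in which the tool goes at most 41.7 mm and 7.16 degrees, less where a joint would pass 70% of its speed; a pose out of reach is approached as far as the arm can. A call with a gripper value outside its range is refused whole. The fingers move at their own pace and stop on an object; FORCE is the grip in N (left out, the last holds). Time passes only in rows, so rows that repeat a pose let the fingers close. It gives the time, the measured TCP pose, the force, the opening and the grip force at its end, in the units of the state.
- sensors.get_state(): the state, without advancing time (a new reading comes with each control period).
- imaging.get_image(name): name is "side" or "top"; returns a dict with "frame" (384x512x3 uint8, blue, green, red), "intrinsics" (3x3 intrinsics, pixels), "D" ([k1, k2, p1, p2, k3] as OpenCV has them; the pictures are not rectified), "xyz" and "rotation" of the camera in the world. Camera axes: x right, y down, z forward; pixel columns grow to the right and rows downward; lengths in mm; the calibration is good to about 2 mm. A picture is of the moment at which its call begins. There is no depth.
- hand_in(): hands the job in; it is judged then, once.
The state is a dict: "time_s": time; "q": joint angles; "dq": joint speeds; "effort": joint torques, N m; "tcp_pos": TCP position; "tool_rot": TCP orientation; "ft_force": force on the tool from outside, world axes, zero at the start; "moment": the same for the moment, N m; "grip_width": finger opening in mm; "gripper_force": force on a finger pad.
Only numpy, scipy, OpenCV 4.12 (cv2) and the standard library are available. Lean on these libraries where they do the work, as an engineer would, in place of code of your own. Each camera call takes 0.05 s, during which the arm holds its last target. There are 200 camera calls.

### The job

Stand the white diluent bottle upright on the shaker's rubber mat between the two rubber-faced jaws and let go of it, then wind the crank of the black tension wheel clockwise until the sprung jaw grips the bottle firmly. Firm means that the handle takes about 4.5 N more than when it ran free before the jaw met the bottle; stop there, because winding on would crush the bottle. Let go of the handle, leave the bottle clamped, and do not disturb the beaker, the vials or the dropper bottle.

Things in the scene. Friction and masses are not known exactly. Their poses are not given: they have to be found in the camera images.
- shaker: White bottle shaker with aluminium table, 172 x 290 x 60 mm high, fixed on the counter, square to the robot but for a yaw up to 0.15 rad. Origin: centre of its underside; z up, +y along its length from the tension wheel to the fixed jaw, -x the front with display and dial. Guide rods run along it 36 mm either side of the centre line, up to 17 mm above the table.
- nest (a point): On top of the black rubber mat, 61.5 mm above the counter, on the shaker's centre line, axes as the shaker: where the centre of the bottle's underside ends when clamped, give or take 7 mm along y, as the fixed jaw's face (15 to 25 mm beyond it at +y) stands on adjusting screws set differently each time. A bottle set down 10 to 20 mm short of it (-y) clears both jaws and is pushed home.
- jaw: Sprung jaw, driven by the wheel along the shaker's +y to the fixed jaw. Origin: on the centre line at counter height, in the plane of its rubber face; axes as the shaker. Its face starts 66 to 86 mm from the fixed one; 50 mm a turn. Both faces are 60 mm wide, plates 52 mm above the table, with low lips at each end (28 mm off centre, 10 mm out, up to 32 mm above the table).
- wheel_axis (a point): On the upright axis of the black 96 mm tension wheel, at mid-height of its crank handle (147 mm above the counter); axes as the shaker. The handle circles 36 mm from it; clockwise from above closes the jaw. A strong spring lies between wheel and jaw: once the jaw bears on the bottle the wheel goes on, ever harder. Compare pushes while it creeps: at rest the brake takes part of the push.
- handle_mid (a point): Middle of the red upright crank handle, 18 mm thick, 42 mm tall. It spins on its own pin: a hand holding it need not turn. Jaw meets bottle after 0.5 to 1 turn. A brake holds the wheel where left; running free the handle takes a steady 7 N along its circle, at any speed. Right is a rise of 4.5 N over that (3.1 to 6.0 accepted). It builds up smoothly, over 8 to 10 mm of handle travel.
- bottle: White plastic diluent bottle with white screw cap, 36 mm (its x) by 40 mm (its y) by 94 mm tall, 0.11 kg, to be clamped. Straight body up to about 60 mm, then shoulder and 25 mm cap. Origin: centre of its underside, z up. Either pair of sides may face the jaws.
- beaker: 100 ml glass beaker, 52 mm in diameter, 66 mm tall; leave alone. Origin: centre of its underside.
- vial_violet: Small vial with violet cap, 22 mm in diameter, 41 mm tall; leave alone. Origin: centre of its underside.
- vial_blue: Small vial with blue cap, 22 mm in diameter, 41 mm tall; leave alone. Origin: centre of its underside.
- dropper: White dropper bottle with nozzle, 35 mm in diameter, 95 mm tall, behind the shaker; leave alone. Origin: centre of its underside.
Things that resemble listed ones, but are neither listed nor needed, are in the scene too. What is shaped like the bottle but turquoise is not meant.

How it is judged (in metres and radians):
On the way, in this order (a step that is already met when the one before it is completed fails the run):
1. the bottle stands upright on the mat between the jaws, released, and not yet clamped (horizontal distance between bottle and nest below 0.03 m and z of bottle in the frame of shaker between 0.058 and 0.066 m and angle between bottle's own z axis and vertical below 0.1 rad and contact force between the fingers and bottle below 0.3 N and contact force between jaw and bottle below 2 N), for 0.2 s.
2. the jaw has been wound firmly on to the bottle (14 to 27 N) (contact force between jaw and bottle between 14 and 27 N), for 0.2 s.
At the end, for the whole second after the job is handed in: The bottle stands upright (within 0.1 rad) on the mat, within 14 mm of the nest and at rest, and the sprung jaw presses it with 14 to 27 N (a rise of 3.1 to 6.0 N at the handle over free running) (all of step 2 and horizontal distance between bottle and nest below 0.014 m and z of bottle in the frame of shaker between 0.058 and 0.066 m and angle between bottle's own z axis and vertical below 0.1 rad and linear speed of bottle below 0.01 m/s); the robot touches nothing.
It fails at once if the jaw presses the bottle with more than 34 N (over-wound, bottle crushed) (contact force between jaw and bottle above 34 N).
It fails at once if the beaker is moved by more than 30 mm (distance of beaker from where it was at the start of the episode above 0.03 m).
It fails at once if the violet vial is moved by more than 30 mm (distance of vial_violet from where it was at the start of the episode above 0.03 m).
It fails at once if the blue vial is moved by more than 30 mm (distance of vial_blue from where it was at the start of the episode above 0.03 m).
It fails at once if the dropper bottle is moved by more than 30 mm (distance of dropper from where it was at the start of the episode above 0.03 m).
It also fails if it takes over 67 s, if anything falls off the work surface, if the arm or the gripper's body presses on something with over 40 N, if the wrist force passes 120 N, or if a joint passes its speed limit or range.

## Working session

There is one attempt and no reset: what is moved stays moved. The work goes in short steps, Python scripts to look and compute and a shell command to move; the robot and the scene stay as the last step left them, time stands still between calls to the robot, and variables do not carry over. Pictures are saved under pics/ and viewed, at most 10 in all, crops included, and the job is handed in when it is done.

```bash
mkdir -p pics; ls; python3 - <<'E'
from cell import sensors, imaging
import cv2,pickle
d={}
for n in("side","top"):
    r=imaging.get_image(n); d[n]=r; cv2.imwrite(f"pics/{n}0.png",r["frame"]); print(n,r["intrinsics"],r["D"],r["xyz"],r["rotation"])
pickle.dump(d,open("im0.pkl","wb"))
print(sensors.get_state())
E
```

```text
pics
side [[366.22078523   0.         258.34537161]
 [  0.         366.22078523 188.41813351]
 [  0.           0.           1.        ]] [-0.08701567  0.          0.          0.          0.        ] [ 329.00302653 -894.54870913  657.26913714] [-0.48031351  0.86690489 -0.11220351  0.0720084 ]
top [[476.30412428   0.         257.35216745]
 [  0.         476.30412428 191.61318409]
 [  0.           0.           1.        ]] [0.01423971 0.         0.         0.         0.        ] [ 359.52724978  -52.21331912 1328.38770565] [-0.06416242  0.7112155  -0.69733116  0.06152194]
{'time_s': 0.1, 'q': array([ 1.06135973e+00,  3.00403822e-01,  1.52150680e+00, -5.34625525e-05,
        1.32069842e+00, -6.65938690e-02]), 'dq': array([ 0.00147193, -0.00255344, -0.002873  , -0.00044575,  0.00067099,
        0.00092132]), 'effort': array([ 8.30139761e-04, -5.44383180e+01, -3.62370086e+01, -1.04603532e-04,
        3.01624990e-03,  4.74027559e-05]), 'tcp_pos': array([235.59119708, 496.76077033, 230.78964146]), 'tool_rot': array([-1.19524021e-04,  2.19610013e-01,  9.75587609e-01, -4.94621144e-04]), 'ft_force': array([0.69260617, 0.45078246, 0.40059944]), 'moment': array([0.03207432, 0.01722414, 0.03844194]), 'gripper_force': 0.0, 'grip_width': 85.70637274113693}
```

View pics/top0.png

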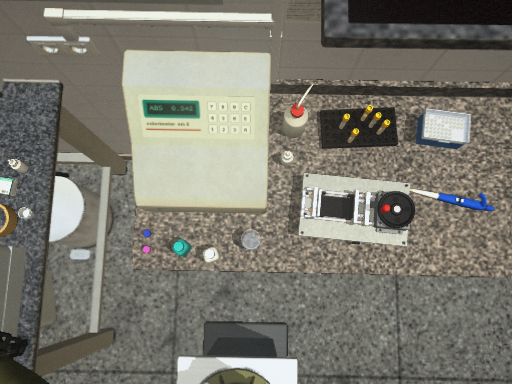

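View pics/side0.png

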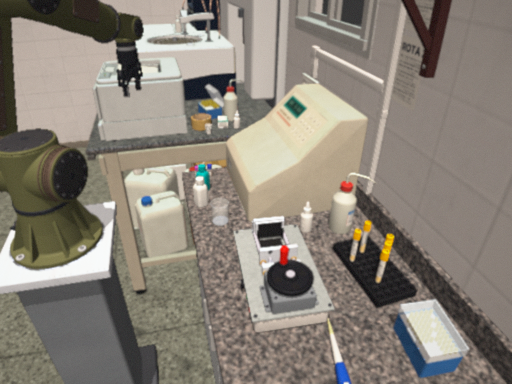

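The top view shows the white bottle at (211,254), the turquoise lookalike at (181,247), the beaker at (251,240) and the vials at (147,233) and (146,249). The shaker is around (355,209), with the wheel at (396,210) and the red handle at (387,208). The side view shows the bottle at (201,190) and the handle at (285,255). Next I'll look closer.

```bash
cat > h.py <<'E'
import cv2,numpy as np
from scipy.spatial.transform import Rotation as R
def ray(r,px):
    u=cv2.undistortPoints(np.array([[px]],float),r["intrinsics"],np.array(r["D"]))[0,0]
    w,x,y,z=r["rotation"]
    return np.array(r["xyz"]),R.from_quat([x,y,z,w]).apply([u[0],u[1],1])
def onz(r,px,z):
    o,d=ray(r,px); return (o+d*(z-o[2])/d[2])
def tri(r1,p1,r2,p2):
    o1,d1=ray(r1,p1);o2,d2=ray(r2,p2)
    s=np.linalg.lstsq(np.stack([d1,-d2],1),o2-o1,rcond=None)[0]
    a=o1+d1*s[0];b=o2+d2*s[1];return (a+b)/2,np.linalg.norm(a-b)
def proj(r,P):
    w,x,y,z=r["rotation"];M=R.from_quat([x,y,z,w]).as_matrix().T
    return cv2.projectPoints(np.array([P],float),cv2.Rodrigues(M)[0],-M@np.array(r["xyz"]),r["intrinsics"],np.array(r["D"]))[0][0,0]
def comps(m,x0,y0,x1,y1,amin=4):
    n,l,s,c=cv2.connectedComponentsWithStats(m[y0:y1,x0:x1].astype(np.uint8))
    return [(s[i,4],np.round(c[i]+[x0,y0],2),s[i,:4]+[x0,y0,0,0]) for i in range(1,n) if s[i,4]>=amin]
E
python3 - <<'E'
from h import *; import pickle
d=pickle.load(open("im0.pkl","rb"));t,s=d["top"],d["side"]
a=cv2.resize(t["frame"][165:255,290:424],None,fx=5.9,fy=5.9,interpolation=cv2.INTER_CUBIC);cv2.imwrite("pics/c1.png",a)
b=cv2.resize(t["frame"][225:270,135:265],None,fx=6,fy=6,interpolation=cv2.INTER_CUBIC)
c=cv2.resize(s["frame"][160:230,170:250],None,fx=4.5,fy=4.5,interpolation=cv2.INTER_CUBIC)
o=np.zeros((590,780,3),np.uint8);o[:270,:780]=b;o[272:587,:360]=c;cv2.imwrite("pics/c2.png",o)
for n,r in d.items():
    h=cv2.cvtColor(r["frame"],cv2.COLOR_BGR2HSV)
    red=((h[...,0]<8)|(h[...,0]>172))&(h[...,1]>150)&(h[...,2]>100)
    print(n,comps(red,260,160,420,300))
    wh=(h[...,1]<40)&(h[...,2]>150)
    print(comps(wh,*((135,225,235,270) if n=="top" else (185,165,225,215))))
E
```

```text
side [(np.int32(102), array([346.15, 186.24]), array([341, 181,  12,  11])), (np.int32(132), array([283.72, 254.99]), array([280, 245,   9,  20]))]
[(np.int32(21), array([186.14, 169.57]), array([185, 165,   4,   8])), (np.int32(27), array([215.26, 166.44]), array([212, 165,   8,   4])), (np.int32(9), array([208.89, 171.78]), array([207, 170,   4,   5])), (np.int32(4), array([195. , 173.5]), array([195, 172,   1,   4])), (np.int32(354), array([199.78, 192.09]), array([192, 177,  17,  31])), (np.int32(229), array([217.86, 205.8 ]), array([209, 197,  16,  18]))]
top [(np.int32(60), array([384.93, 208.08]), array([380, 204,  10,   9]))]
[(np.int32(189), array([210.51, 254.65]), array([203, 247,  16,  16])), (np.int32(4), array([153.5, 266.5]), array([153, 266,   2,   2]))]
```

View pics/c1.png

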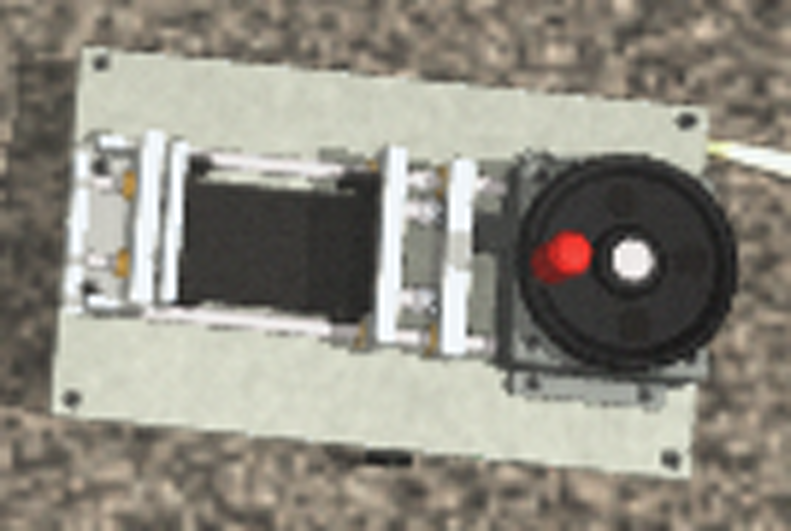

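View pics/c2.png

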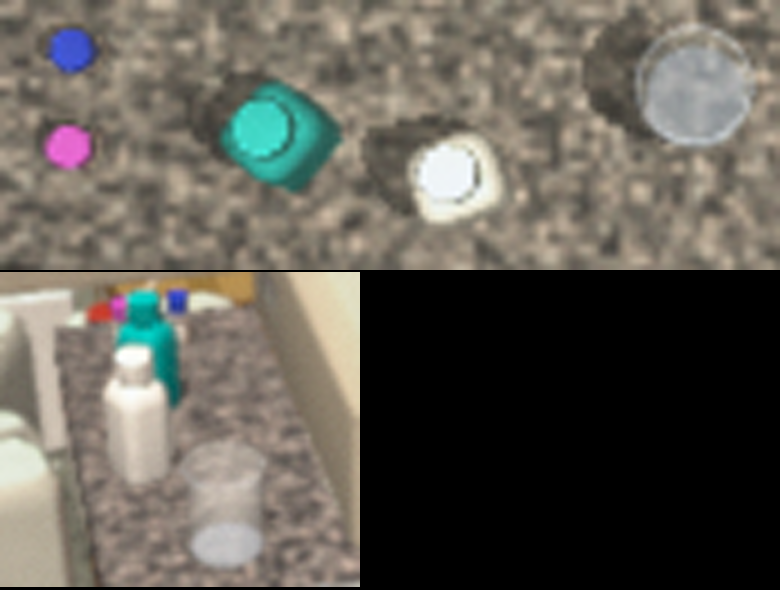

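The first crop shows the table corners at about (83,45), (708,105), (688,477) and (52,411), the hub at (632,260) and the handle top at (570,253). The fixed face edge is near x 180 and the sprung face near x 385, in crop pixels. The second crop shows the bottle's cap centre at (446,173), with the body turned slightly.

```bash
python3 - <<'E'
from h import *; import pickle
np.set_printoptions(precision=1,suppress=True)
d=pickle.load(open("im0.pkl","rb"));t,s=d["top"],d["side"]
c1=lambda X,Y:((X+.5)/5.9-.5+290,(Y+.5)/5.9-.5+165)
C=[onz(t,c1(*p),60)[:2] for p in((83,45),(708,105),(688,477),(52,411))]
print("corners",C, [np.linalg.norm(C[i]-C[(i+1)%4]) for i in range(4)])
c=np.mean(C,0); v=C[0]-C[1]+C[3]-C[2]; w=C[0]-C[3]+C[1]-C[2]
print("centre",c,"yaw",np.arctan2(-v[0],v[1]),np.arctan2(w[1],w[0]))
yaw=np.arctan2(-v[0],v[1]);ex=np.array([np.cos(yaw),np.sin(yaw)]);ey=np.array([-ex[1],ex[0]])
def sh(n,p,z):
    P=onz(t,c1(*p),z)[:2]; print(n,P,"shaker",(P-c)@ex,(P-c)@ey)
sh("hub126",(632,260),126);sh("hub140",(632,260),140);sh("handletop",(570,253),168)
sh("fixedface z112",(167,215),112);sh("fix lip z92",(182,215),92);sh("jaw top L z112",(388,245),112);sh("jaw L z92",(378,245),92)
sh("mat front",(250,303),61.5);sh("mat back",(250,186),61.5)
# bottle
f=t["frame"];h=cv2.cvtColor(f,cv2.COLOR_BGR2HSV)
cap=onz(t,((446.5)/6-.5+135,(173.5)/6-.5+225),94);print("bottle cap",cap,"tri",tri(t,((446.5)/6-.5+135,173.5/6-.5+225),s,(134.5/4.5-.5+170,(362-272)/4.5-.5+160)))
for v in(140,155,170):
    m=((h[...,2]>v)&(h[...,1]<70)).astype(np.uint8)[240:270,198:225]
    n,l,st,ce=cv2.connectedComponentsWithStats(m);k=1+st[1:,4].argmax()
    q=cv2.findContours((l==k).astype(np.uint8),0,1)[0][0]+np.array([198,240])
    r=cv2.minAreaRect(q);b=cv2.boxPoints(r);B=np.array([onz(t,p,55)[:2] for p in b])
    e=B[1]-B[0];print(v,st[k],r,B.mean(0),np.linalg.norm(e),np.linalg.norm(B[2]-B[1]),"edge ang",np.arctan2(e[1],e[0]))
print("beaker",onz(t,((694)/6-.5+135,(86)/6-.5+225),60))
m=(h[...,0]<8)|(h[...,0]>172)
print("teal cap",onz(t,(262/6-.5+135,128/6-.5+225),94),"vials",onz(t,(147,233),41),onz(t,(146,249),41))
E
```

```text
corners [array([ 643.8, -170.2]), array([ 621.1, -457.1]), array([ 450.7, -441.8]), array([ 474.5, -156.7])] [np.float64(287.7238456585791), np.float64(171.12344829446076), np.float64(286.12599577190394), np.float64(169.85174276624625)]
centre [ 547.5 -306.5] yaw -0.08117338442206257 -0.08445849747612454
hub126 [ 538.7 -400.8] shaker -1.1740020111620266 -94.79690616841178
hub140 [ 536.6 -396.8] shaker -3.5819233652059337 -90.92005754919646
handletop [ 534.8 -363. ] shaker -8.052116546833197 -57.411504648979275
fixedface z112 [ 556.6 -202.4] shaker 0.6468295671424915 104.48209601834839
fix lip z92 [ 560.  -211.5] shaker 4.748754085556923 95.64452128981709
jaw top L z112 [ 545.2 -298.8] shaker -2.8740185455958107 7.446197086230564
jaw L z92 [ 548.2 -298.4] shaker 0.05143473181165692 8.064565520564642
mat front [ 525.1 -246.1] shaker -27.201748529918095 58.33774212041865
mat back [ 579.  -246.5] shaker 26.502424399738402 62.27704522095073
bottle cap [417.6  76.   94. ] tri (array([418. ,  76.5,  88.8]), np.float64(0.3986617359702644))
140 [  4   0  23  30 366] ((213.0, 254.5), (29.0, 22.0), 90.0) [417.   69.1] 58.67968678218353 76.32628885979815 edge ang -1.5513267233030612
155 [  5   7  16  16 185] ((210.45001220703125, 254.35000610351562), (13.597792625427246, 14.546475410461426), 71.56504821777344) [417.1  75.9] 38.44172654487186 36.0493187543561 edge ang -1.2293442171196975
170 [  5   7  16  15 171] ((210.4000244140625, 254.2000274658203), (12.649109840393066, 14.546475410461426), 71.56504821777344) [417.5  76. ] 38.43742859565314 33.53807530019599 edge ang -1.2293817240465836
beaker [459.8 -28.6  60. ]
teal cap [435.4 156.1  94. ] vials [471.6 250.9  41. ] [428.6 250.9  41. ]
```

```bash
python3 - <<'E'
from h import *; import pickle
d=pickle.load(open("im0.pkl","rb"));t,s=d["top"],d["side"]
a=cv2.resize(s["frame"][205:330,228:338],None,fx=4.8,fy=4.8,interpolation=cv2.INTER_CUBIC)
b=cv2.resize(t["frame"][182:230,300:332],None,fx=8,fy=12,interpolation=cv2.INTER_CUBIC)
b=b[:576]
o=np.zeros((600,a.shape[1]+b.shape[1],3),np.uint8);o[:,:a.shape[1]]=a;o[:b.shape[0],a.shape[1]:]=b;cv2.imwrite("pics/c3.png",o);print(o.shape,a.shape)
E
```

```text
(600, 784, 3) (600, 528, 3)
```

View pics/c3.png

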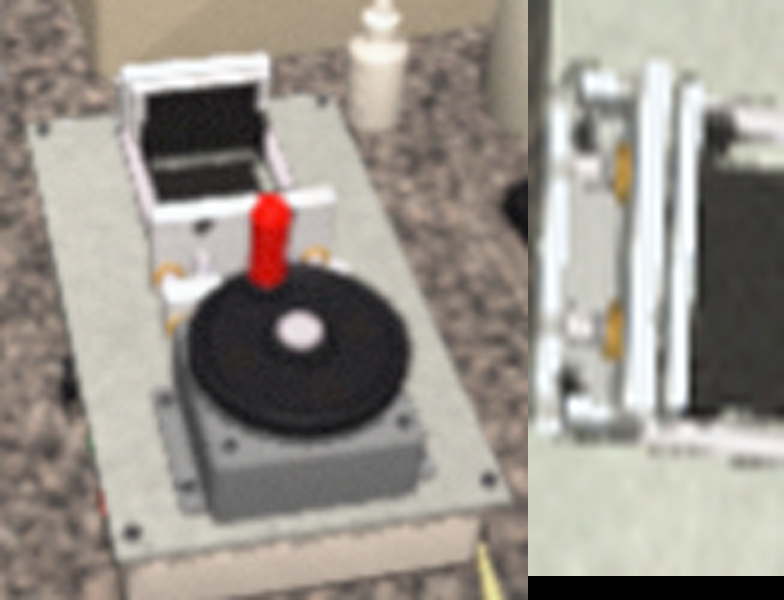

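The side crop shows the fixed jaw's rubber face from about (200,88) down to (207,155), with a light strip below it and then the mat. The sprung jaw's plate top runs along (155,215)–(335,195). I'll intersect these with the shaker's mid-plane.

```bash
python3 - <<'E'
from h import *; import pickle
np.set_printoptions(precision=1,suppress=True)
d=pickle.load(open("im0.pkl","rb"));t,s=d["top"],d["side"]
c=np.array([547.5,-306.5]);yaw=-.083;ex=np.array([np.cos(yaw),np.sin(yaw)]);ey=np.array([-ex[1],ex[0]])
c1=lambda X,Y:((X+.5)/5.9-.5+290,(Y+.5)/5.9-.5+165)
c3=lambda X,Y:((X+.5)/4.8-.5+228,(Y+.5)/4.8-.5+205)
def mid(r,p,xo=0):
    o,D=ray(r,p);k=(xo-(o[:2]-c)@ex)/(D[:2]@ex);P=o+k*D;return np.array([(P[:2]-c)@ey,P[2]])
for n,p in dict(bartop=(197,66),rubtop=(203,88),rubbot=(207,155),strip=(207,168),jawtopfar=(243,200),jawtopnear=(243,208)).items(): print(n,mid(s,c3(*p)))
# top: shaker y for columns at several z
for X in (135,160,167,188,375,385,408):
    print(X,[round(float((onz(t,c1(X,225),z)[:2]-c)@ey),1) for z in(62,92,112)])
ys=(s["frame"][:, :,:]);
for P in ((0,-88,147),):
    pass
# handle: tri top-of-handle & axis
print("handle",tri(t,c1(570,253),s,c3(271,207)), [ ((tri(t,c1(570,253),s,c3(271,207))[0][:2]-c)@e) for e in(ex,ey)])
print("hub",tri(t,c1(632,260),s,c3(300,330)), [ ((tri(t,c1(632,260),s,c3(300,330))[0][:2]-c)@e) for e in(ex,ey)])
print("handle mid side z", onz(s,(283.72,254.99),147))
E
```

```text
bartop [112.9 111.9]
rubtop [ 97.5 109.2]
rubbot [82.4 77.2]
strip [81.1 69.5]
jawtopfar [  7.5 110.7]
jawtopnear [  6.6 106.5]
135 [113.2, 116.1, 118.1]
160 [101.8, 105.1, 107.2]
167 [98.7, 102.0, 104.2]
188 [89.2, 92.7, 95.0]
375 [4.5, 10.0, 13.7]
385 [-0.0, 5.6, 9.4]
408 [-10.4, -4.5, -0.6]
handle (array([ 536.2, -364.3,  163.9]), np.float64(1.429144166367315)) [np.float64(-6.519114789854704), np.float64(-58.535179537856976)]
hub (array([ 539.1, -400.9,  126.4]), np.float64(1.000791947603846)) [np.float64(-0.5564011429802429), np.float64(-94.73731951092398)]
handle mid side z [ 536.2 -367.2  147. ]
```

```bash
python3 -m inch '[{"hand":-1,"x":-345,"y":-302,"z":0,"wz":0.866},{"hand":-1,"x":-345,"y":-302,"z":0,"wz":0.866},{"hand":-1,"x":-345,"y":-302,"z":0,"wz":0.866},{"hand":-1,"x":-345,"y":-302,"z":0,"wz":0.866},{"hand":-1,"x":-345,"y":-302,"z":0,"wz":0.866},{"hand":-1,"x":-345,"y":-302,"z":0,"wz":0.866},{"hand":-1,"x":-345,"y":-302,"z":0,"wz":0.866},{"hand":-1,"x":-345,"y":-302,"z":0,"wz":0.866},{"hand":-1,"x":-345,"y":-302,"z":0,"wz":0.866},{"hand":-1,"x":-345,"y":-302,"z":0,"wz":0.866}]' 30
cat > st.py <<'E'
import sys
from h import *
from cell import sensors
np.set_printoptions(precision=3,suppress=True)
s=sensors.get_state();w,x,y,z=s["tool_rot"];M=R.from_quat([x,y,z,w]).as_matrix()
print(round(s["time_s"],2),s["tcp_pos"],"line",np.degrees(np.arctan2(M[1,1],M[0,1])).round(2),"tilt",M[:2,2],"F",s["ft_force"],"w",s["grip_width"],s["gripper_force"],"q6",s["q"][5])
if len(sys.argv)>3: print("shift",M.T@(np.array(list(map(float,sys.argv[1:4])))-s["tcp_pos"]))
E
python3 st.py 417.5 76 26
```

```text
0.1 [235.591 496.761 230.79 ] line 64.63 tilt [-0.    -0.001] F [0.693 0.451 0.401] w 85.70637274113693 0.0 q6 -0.0665938690003549
shift [-344.661 -302.019  205.092]schema error: expected keys hand, x, y, z, wx, wy, wz
```

All keys are needed.

```bash
python3 -m inch '[{"hand":-1,"x":-345,"y":-302,"z":0,"wx":0,"wy":0,"wz":0.866},{"hand":-1,"x":-345,"y":-302,"z":0,"wx":0,"wy":0,"wz":0.866},{"hand":-1,"x":-345,"y":-302,"z":0,"wx":0,"wy":0,"wz":0.866},{"hand":-1,"x":-345,"y":-302,"z":0,"wx":0,"wy":0,"wz":0.866},{"hand":-1,"x":-345,"y":-302,"z":0,"wx":0,"wy":0,"wz":0.866},{"hand":-1,"x":-345,"y":-302,"z":0,"wx":0,"wy":0,"wz":0.866},{"hand":-1,"x":-345,"y":-302,"z":0,"wx":0,"wy":0,"wz":0.866},{"hand":-1,"x":-345,"y":-302,"z":0,"wx":0,"wy":0,"wz":0.866},{"hand":-1,"x":-345,"y":-302,"z":0,"wx":0,"wy":0,"wz":0.866},{"hand":-1,"x":-345,"y":-302,"z":0,"wx":0,"wy":0,"wz":0.866}]' 30;python3 st.py 417.5 76 26
```

```text
time_s: 0.93
tcp_pos: [401.5, 112.6, 231.3]
tool_rot: [0.0, 0.609, 0.793, 0.0]
ft_force: [0.5, 0.6, -0.1]
grip_width: 85.1
gripper_force: 0.0
0.93 [401.504 112.622 231.316] line 15.02 tilt [0. 0.] F [ 0.495  0.646 -0.096] w 85.0797572847665 0.0 q6 -0.0764814518215759
shift [-39.513   5.933 205.317]
```

```bash
python3 -m inch '[{"hand":-1,"x":-39.5,"y":6,"z":0,"wx":0,"wy":0,"wz":0},{"hand":-1,"x":-39.5,"y":6,"z":20,"wx":0,"wy":0,"wz":0},{"hand":-1,"x":-39.5,"y":6,"z":60,"wx":0,"wy":0,"wz":0},{"hand":-1,"x":-39.5,"y":6,"z":100,"wx":0,"wy":0,"wz":0},{"hand":-1,"x":-39.5,"y":6,"z":100,"wx":0,"wy":0,"wz":0}]' 30;python3 st.py 417.5 76 26
python3 - <<'E'
from h import *
from cell import imaging
a=imaging.get_image("top")["frame"][215:290,165:255];b=imaging.get_image("side")["frame"][120:220,165:265]
a=cv2.resize(a,(480,400),interpolation=2);b=cv2.resize(b,(300,300),interpolation=2)
o=np.zeros((400,780,3),np.uint8);o[:,:480]=a;o[:300,480:]=b;cv2.imwrite("pics/g1.png",o)
E
```

```text
time_s: 1.35
tcp_pos: [414.0, 77.4, 125.5]
tool_rot: [-0.004, 0.609, 0.793, -0.004]
ft_force: [-1.0, -0.1, -1.0]
grip_width: 85.6
gripper_force: 0.0
1.35 [414.049  77.4   125.491] line 14.97 tilt [-0.01  -0.001] F [-1.016 -0.078 -1.031] w 85.64809102754116 0.0 q6 -0.16345137043961755
shift [-2.411  3.983 99.452]
```

View pics/g1.png

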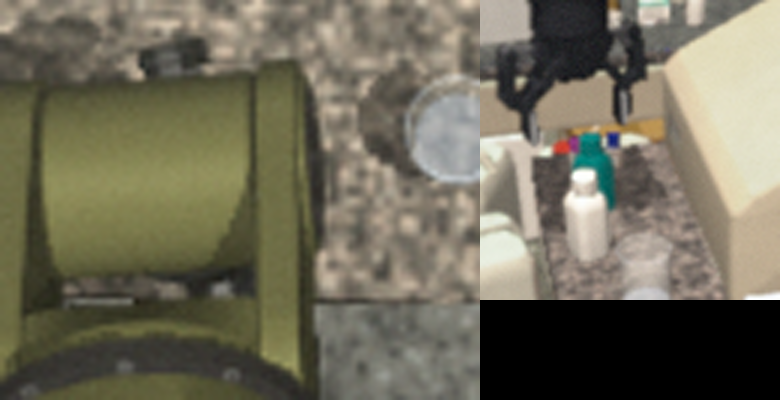

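The open fingers are above the white bottle in the side view, straddling it at about (585,210). The arm hides the bottle in the top view. Next I descend and grip.

```bash
python3 -m inch '[{"hand":-1,"x":0,"y":0,"z":30,"wx":0,"wy":0,"wz":0},{"hand":-1,"x":0,"y":0,"z":60,"wx":0,"wy":0,"wz":0},{"hand":-1,"x":0,"y":0,"z":90,"wx":0,"wy":0,"wz":0},{"hand":-1,"x":0,"y":0,"z":105,"wx":0,"wy":0,"wz":0},{"hand":-1,"x":0,"y":0,"z":105,"wx":0,"wy":0,"wz":0},{"hand":-1,"x":0,"y":0,"z":105,"wx":0,"wy":0,"wz":0}]' 30;python3 st.py 417.5 76 26
python3 -m inch '[{"hand":1,"x":0,"y":0,"z":0,"wx":0,"wy":0,"wz":0},{"hand":1,"x":0,"y":0,"z":0,"wx":0,"wy":0,"wz":0},{"hand":1,"x":0,"y":0,"z":0,"wx":0,"wy":0,"wz":0},{"hand":1,"x":0,"y":0,"z":0,"wx":0,"wy":0,"wz":0},{"hand":1,"x":0,"y":0,"z":0,"wx":0,"wy":0,"wz":0},{"hand":1,"x":0,"y":0,"z":0,"wx":0,"wy":0,"wz":0},{"hand":1,"x":0,"y":0,"z":0,"wx":0,"wy":0,"wz":0},{"hand":1,"x":0,"y":0,"z":0,"wx":0,"wy":0,"wz":0}]' 30;python3 st.py 417.5 76 26
```

```text
time_s: 1.95
tcp_pos: [418.7, 78.4, 28.2]
tool_rot: [0.001, 0.609, 0.794, 0.001]
ft_force: [-0.6, 0.1, 0.1]
grip_width: 85.0
gripper_force: 0.0
1.95 [418.67   78.353  28.156] line 15.03 tilt [0.002 0.   ] F [-0.578  0.112  0.086] w 85.01673239703273 0.0 q6 -0.16340917819468426
shift [-1.968 -1.744  2.153]
time_s: 2.62
tcp_pos: [417.9, 78.1, 27.3]
tool_rot: [0.0, 0.609, 0.793, 0.0]
ft_force: [-2.4, -0.3, 10.6]
grip_width: 37.1
gripper_force: 28.9
2.62 [417.895  78.134  27.272] line 15.02 tilt [0.001 0.   ] F [-2.359 -0.319 10.598] w 37.05423774263507 28.942592258099467 q6 -0.16347457745267815
shift [-1.958 -0.936  1.271]
```

```bash
python3 -m inch '[{"hand":1,"x":0,"y":0,"z":-15,"wx":0,"wy":0,"wz":0},{"hand":1,"x":0,"y":0,"z":-45,"wx":0,"wy":0,"wz":0},{"hand":1,"x":0,"y":0,"z":-80,"wx":0,"wy":0,"wz":0},{"hand":1,"x":0,"y":0,"z":-115,"wx":0,"wy":0,"wz":0},{"hand":1,"x":0,"y":0,"z":-145,"wx":0,"wy":0,"wz":0},{"hand":1,"x":0,"y":0,"z":-145,"wx":0,"wy":0,"wz":0},{"hand":1,"x":0,"y":0,"z":-145,"wx":0,"wy":0,"wz":0},{"hand":1,"x":0,"y":0,"z":-145,"wx":0,"wy":0,"wz":0}]' 30;python3 st.py 552 -252 173
```

```text
time_s: 3.28
tcp_pos: [416.9, 78.0, 170.5]
tool_rot: [-0.0, 0.609, 0.793, -0.0]
ft_force: [-0.2, 0.1, -2.4]
grip_width: 37.6
gripper_force: 31.2
3.28 [416.874  77.985 170.514] line 15.01 tilt [-0.001 -0.   ] F [-0.16   0.125 -2.427] w 37.632636395076155 31.161557292798534 q6 -0.1634206203768413
shift [-353.721   45.056   -2.589]
```

```bash
python3 -m inch '[{"hand":1,"x":-20,"y":3,"z":-3,"wx":0,"wy":0,"wz":0.03},{"hand":1,"x":-55,"y":7,"z":-3,"wx":0,"wy":0,"wz":0.06},{"hand":1,"x":-90,"y":11,"z":-3,"wx":0,"wy":0,"wz":0.1},{"hand":1,"x":-125,"y":16,"z":-3,"wx":0,"wy":0,"wz":0.14},{"hand":1,"x":-160,"y":20,"z":-3,"wx":0,"wy":0,"wz":0.18},{"hand":1,"x":-195,"y":25,"z":-3,"wx":0,"wy":0,"wz":0.22},{"hand":1,"x":-230,"y":29,"z":-3,"wx":0,"wy":0,"wz":0.26},{"hand":1,"x":-265,"y":34,"z":-3,"wx":0,"wy":0,"wz":0.3},{"hand":1,"x":-300,"y":38,"z":-3,"wx":0,"wy":0,"wz":0.345},{"hand":1,"x":-330,"y":42,"z":-3,"wx":0,"wy":0,"wz":0.345}]' 30 >/dev/null; python3 -m inch '[{"hand":1,"x":0,"y":0,"z":0,"wx":0,"wy":0,"wz":0},{"hand":1,"x":0,"y":0,"z":0,"wx":0,"wy":0,"wz":0},{"hand":1,"x":0,"y":0,"z":0,"wx":0,"wy":0,"wz":0}]' 30 >/dev/null;python3 st.py 552 -252 173
```

```text
4.37 [ 542.788 -229.224  172.56 ] line -4.76 tilt [-0.003  0.001] F [ 0.468 -0.074 -1.257] w 37.408207979691625 31.142664968501776 q6 -0.3788592241981215
shift [-21.933  11.068  -0.498]
```

Move over the target, check with a picture, then lower.

```bash
python3 -m inch '[{"hand":1,"x":-12,"y":6,"z":0,"wx":0,"wy":0,"wz":0},{"hand":1,"x":-22,"y":11,"z":0,"wx":0,"wy":0,"wz":0},{"hand":1,"x":-22,"y":11,"z":15,"wx":0,"wy":0,"wz":0},{"hand":1,"x":-22,"y":11,"z":30,"wx":0,"wy":0,"wz":0},{"hand":1,"x":-22,"y":11,"z":40,"wx":0,"wy":0,"wz":0},{"hand":1,"x":-22,"y":11,"z":40,"wx":0,"wy":0,"wz":0},{"hand":1,"x":-22,"y":11,"z":40,"wx":0,"wy":0,"wz":0}]' 30 >/dev/null;python3 st.py 552 -252 88
python3 - <<'E'
from h import *
from cell import imaging
a=imaging.get_image("top")["frame"][160:260,290:425];b=imaging.get_image("side")["frame"][170:320,220:340]
a=cv2.resize(a,(405,300),interpolation=2);b=cv2.resize(b,(384,480),interpolation=2)
o=np.zeros((480,789,3),np.uint8);o[:300,:405]=a;o[:,405:]=b;cv2.imwrite("pics/g2.png",o)
E
```

```text
4.95 [ 552.449 -251.932  134.13 ] line -4.71 tilt [-0.001  0.   ] F [-0.066  0.116 -0.885] w 37.7032198239056 31.11424816539511 q6 -0.40601742549208986
shift [-0.124 -0.403 46.131]
```

View pics/g2.png

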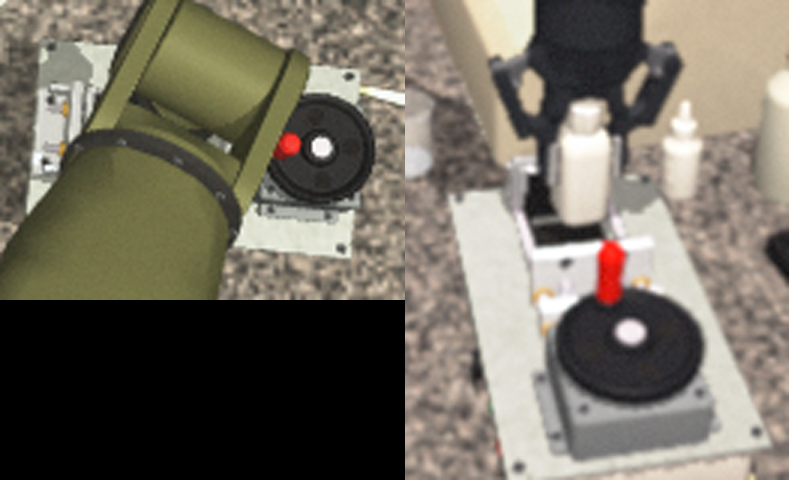

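The bottle hangs upright over the gap between the jaws, at side-panel (585,185), and the fingers line up across the shaker. Lower it.

```bash
python3 -m inch '[{"hand":1,"x":0,"y":0,"z":12,"wx":0,"wy":0,"wz":0},{"hand":1,"x":0,"y":0,"z":24,"wx":0,"wy":0,"wz":0},{"hand":1,"x":0,"y":0,"z":34,"wx":0,"wy":0,"wz":0},{"hand":1,"x":0,"y":0,"z":41,"wx":0,"wy":0,"wz":0},{"hand":1,"x":0,"y":0,"z":43,"wx":0,"wy":0,"wz":0},{"hand":1,"x":0,"y":0,"z":43,"wx":0,"wy":0,"wz":0},{"hand":1,"x":0,"y":0,"z":43,"wx":0,"wy":0,"wz":0}]' 30 >/dev/null;python3 st.py 552 -252 88.5
python3 -m inch '[{"hand":1,"x":0,"y":0,"z":1,"wx":0,"wy":0,"wz":0},{"hand":1,"x":0,"y":0,"z":2,"wx":0,"wy":0,"wz":0},{"hand":1,"x":0,"y":0,"z":2,"wx":0,"wy":0,"wz":0},{"hand":1,"x":0,"y":0,"z":2,"wx":0,"wy":0,"wz":0}]' 30 >/dev/null;python3 st.py 552 -252 88.5
```

```text
5.63 [ 552.68  -252.753   91.424] line -4.76 tilt [ 0. -0.] F [ 0.332 -0.213 -1.262] w 37.23484421961958 31.137381282169372 q6 -0.4061150352492993
shift [ 0.694 -0.74   2.924]
5.97 [ 552.587 -252.677   89.461] line -4.76 tilt [ 0. -0.] F [ 1.305 -0.459 -1.226] w 37.72388827911983 31.142078486736864 q6 -0.40615343678609706
shift [ 0.626 -0.641  0.961]
```

```bash
python3 -m inch '[{"hand":1,"x":0,"y":0,"z":0.7,"wx":0,"wy":0,"wz":0},{"hand":1,"x":0,"y":0,"z":1.4,"wx":0,"wy":0,"wz":0},{"hand":1,"x":0,"y":0,"z":1.4,"wx":0,"wy":0,"wz":0},{"hand":1,"x":0,"y":0,"z":1.4,"wx":0,"wy":0,"wz":0}]' 30 >/dev/null;python3 st.py
```

```text
6.3 [ 552.732 -252.736   88.862] line -4.75 tilt [ 0.001 -0.   ] F [-3.895  2.629  8.022] w 37.517344135566844 31.903272421332076 q6 -0.40612853536769095
```

Contact (8 N up). Release and retreat.

```bash
python3 -m inch '[{"hand":-1,"x":0,"y":0,"z":-0.5,"wx":0,"wy":0,"wz":0},{"hand":-1,"x":0,"y":0,"z":-1,"wx":0,"wy":0,"wz":0},{"hand":-1,"x":0,"y":0,"z":-1,"wx":0,"wy":0,"wz":0},{"hand":-1,"x":0,"y":0,"z":-1,"wx":0,"wy":0,"wz":0},{"hand":-1,"x":0,"y":0,"z":-1,"wx":0,"wy":0,"wz":0},{"hand":-1,"x":0,"y":0,"z":-1,"wx":0,"wy":0,"wz":0},{"hand":-1,"x":0,"y":0,"z":-1,"wx":0,"wy":0,"wz":0},{"hand":-1,"x":0,"y":0,"z":-1,"wx":0,"wy":0,"wz":0}]' 30 >/dev/null;python3 st.py
python3 -m inch '[{"hand":-1,"x":0,"y":0,"z":-20,"wx":0,"wy":0,"wz":0},{"hand":-1,"x":0,"y":0,"z":-50,"wx":0,"wy":0,"wz":0},{"hand":-1,"x":0,"y":0,"z":-85,"wx":0,"wy":0,"wz":0},{"hand":-1,"x":0,"y":0,"z":-120,"wx":0,"wy":0,"wz":0},{"hand":-1,"x":0,"y":0,"z":-150,"wx":0,"wy":0,"wz":0},{"hand":-1,"x":0,"y":0,"z":-150,"wx":0,"wy":0,"wz":0},{"hand":-1,"x":0,"y":0,"z":-150,"wx":0,"wy":0,"wz":0}]' 30 >/dev/null;python3 st.py 535.5 -364.5 237
python3 - <<'E'
from h import *
from cell import imaging
b=imaging.get_image("side")["frame"][190:320,225:335]
cv2.imwrite("pics/g3.png",cv2.resize(b,(508,600),interpolation=2))
E
```

```text
6.97 [ 552.54  -252.654   88.843] line -4.75 tilt [-0.  0.] F [-0.073 -0.764  1.253] w 85.43869803639528 0.0 q6 -0.4061423764596603
7.55 [ 552.95  -252.862  240.522] line -4.75 tilt [ 0.003 -0.002] F [-0.314 -0.371 -0.273] w 85.56707754465094 0.0 q6 -0.40613742468581854
shift [-112.695   -8.146    3.645]
```

View pics/g3.png

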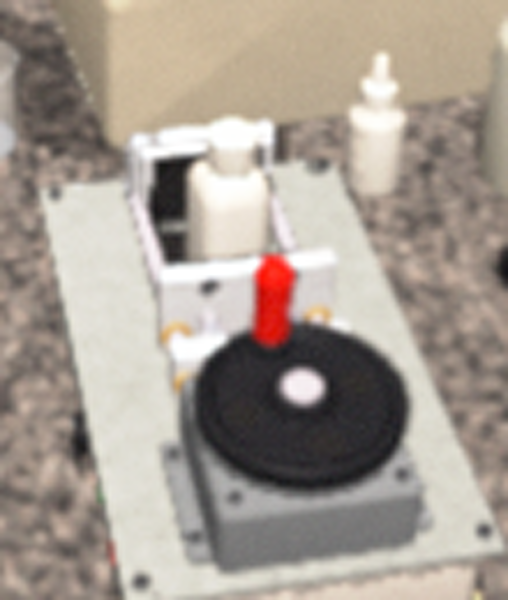

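```bash
python3 -c "
from h import *;import pickle
s=pickle.load(open('im0.pkl','rb'))['side'];print(onz(s,(233/4.618+224.5,132/4.615+189.5),155))"
python3 -m inch '[{"hand":-1,"x":-30,"y":-2,"z":0,"wx":0,"wy":0,"wz":0},{"hand":-1,"x":-65,"y":-5,"z":0,"wx":0,"wy":0,"wz":0},{"hand":-1,"x":-95,"y":-7,"z":0,"wx":0,"wy":0,"wz":0},{"hand":-1,"x":-112.5,"y":-8,"z":0,"wx":0,"wy":0,"wz":0},{"hand":-1,"x":-112.5,"y":-8,"z":20,"wx":0,"wy":0,"wz":0},{"hand":-1,"x":-112.5,"y":-8,"z":50,"wx":0,"wy":0,"wz":0},{"hand":-1,"x":-112.5,"y":-8,"z":50,"wx":0,"wy":0,"wz":0},{"hand":-1,"x":-112.5,"y":-8,"z":50,"wx":0,"wy":0,"wz":0}]' 60 >/dev/null;python3 st.py 535.5 -364.5 134
```

```text
[ 553.25315478 -251.88571421  155.        ]
8.27 [ 534.536 -363.538  186.757] line -4.76 tilt [-0.004  0.003] F [ 0.798 -0.531 -0.131] w 85.12443256368954 0.0 q6 -0.5708696640641315
shift [-1.018  1.258 52.749]
```

The bottle stands at about (553,-252), as planned. Next I descend on to the handle and close.

```bash
python3 -m inch '[{"hand":-1,"x":0,"y":0,"z":20,"wx":0,"wy":0,"wz":0},{"hand":-1,"x":0,"y":0,"z":40,"wx":0,"wy":0,"wz":0},{"hand":-1,"x":0,"y":0,"z":53,"wx":0,"wy":0,"wz":0},{"hand":-1,"x":0,"y":0,"z":53,"wx":0,"wy":0,"wz":0},{"hand":-1,"x":0,"y":0,"z":53,"wx":0,"wy":0,"wz":0}]' 60 >/dev/null;python3 st.py 535.5 -364.5 134
python3 -m inch '[{"hand":1,"x":0,"y":0,"z":0,"wx":0,"wy":0,"wz":0},{"hand":1,"x":0,"y":0,"z":0,"wx":0,"wy":0,"wz":0},{"hand":1,"x":0,"y":0,"z":0,"wx":0,"wy":0,"wz":0},{"hand":1,"x":0,"y":0,"z":0,"wx":0,"wy":0,"wz":0},{"hand":1,"x":0,"y":0,"z":0,"wx":0,"wy":0,"wz":0},{"hand":1,"x":0,"y":0,"z":0,"wx":0,"wy":0,"wz":0},{"hand":1,"x":0,"y":0,"z":0,"wx":0,"wy":0,"wz":0},{"hand":1,"x":0,"y":0,"z":0,"wx":0,"wy":0,"wz":0},{"hand":1,"x":0,"y":0,"z":0,"wx":0,"wy":0,"wz":0}]' 60 >/dev/null;python3 st.py 535.5 -364.5 134
```

```text
8.68 [ 535.525 -364.08   136.641] line -4.74 tilt [ 0. -0.] F [ 0.532 -0.043  0.242] w 85.26970247463547 0.0 q6 -0.5708928705614431
shift [-0.421  0.009  2.641]
9.43 [ 535.447 -364.241  136.509] line -4.75 tilt [ 0.001 -0.001] F [-1.106  0.987  6.209] w 16.68507622216587 58.58338952064514 q6 -0.5709109174502629
shift [-0.253  0.072  2.509]
```

Handle gripped (17 mm, small side forces). Next is a helper for the circle rows and a force check.

```bash
cat > chk.py <<'E'
# python3 chk.py LIMIT : logs handle angle (deg, tool x towards tool y), radius, tangential and radial force; fails above LIMIT
import sys
from h import *
from cell import sensors
A=np.array([539.2,-400.2]) if len(sys.argv)<4 else np.array([float(sys.argv[2]),float(sys.argv[3])])
s=sensors.get_state();w,x,y,z=s["tool_rot"];M=R.from_quat([x,y,z,w]).as_matrix()
v=(M.T@np.append(s["tcp_pos"][:2]-A,0))[:2];f=(M.T@np.append(s["ft_force"][:2],0))[:2]
a=np.arctan2(v[1],v[0]);er=np.array([np.cos(a),np.sin(a)]);et=np.array([-er[1],er[0]])
print(f"t {s['time_s']:.2f} ang {np.degrees(a):.1f} r {np.hypot(*v):.1f} Ft {-f@et:.2f} Fr {f@er:.2f} Fz {s['ft_force'][2]:.1f} w {s['grip_width']:.1f} xy {s['tcp_pos'][:2].round(1)}")
open("log.txt","a").write(f"{s['tcp_pos'][0]} {s['tcp_pos'][1]}\n")
sys.exit(-f@et>float(sys.argv[1]))
E
cat > circ.py <<'E'
import sys;from math import *
a0,st,n=map(float,sys.argv[1:4]);a0=radians(a0);r=36
for k in range(1,int(n)+1):
    a=a0+radians(st)*k;print(round(degrees(a),1),round(r*(cos(a)-cos(a0)),1),round(r*(sin(a)-sin(a0)),1))
E
python3 chk.py 99; python3 circ.py -10 12 10
```

```text
t 9.43 ang -10.7 r 36.2 Ft 1.00 Fr 1.10 Fz 6.2 w 16.7 xy [ 535.4 -364.2]
2.0 0.5 7.5
14.0 -0.5 15.0
26.0 -3.1 22.0
38.0 -7.1 28.4
50.0 -12.3 33.8
62.0 -18.6 38.0
74.0 -25.5 40.9
86.0 -32.9 42.2
98.0 -40.5 41.9
110.0 -47.8 40.1False
```

```bash
python3 -m inch '[{"hand":1,"x":0.5,"y":7.5,"z":0,"wx":0,"wy":0,"wz":0},{"hand":1,"x":-0.5,"y":15,"z":0,"wx":0,"wy":0,"wz":0},{"hand":1,"x":-3.1,"y":22,"z":0,"wx":0,"wy":0,"wz":0}]' 60 >/dev/null && python3 chk.py 15 && python3 -m inch '[{"hand":1,"x":-4,"y":6.4,"z":0,"wx":0,"wy":0,"wz":0},{"hand":1,"x":-9.2,"y":11.8,"z":0,"wx":0,"wy":0,"wz":0},{"hand":1,"x":-15.5,"y":16,"z":0,"wx":0,"wy":0,"wz":0}]' 60 >/dev/null && python3 chk.py 15; python3 circ.py 62 12 7
```

```text
t 9.68 ang 24.5 r 36.3 Ft 7.81 Fr 1.23 Fz 7.9 w 16.9 xy [ 556.9 -368.5]
74.0 -7.0 2.8
86.0 -14.4 4.1
98.0 -21.9 3.9
110.0 -29.2 2.0
122.0 -36.0 -1.3
134.0 -41.9 -5.9
146.0 -46.7 -11.7False
```

`chk.py` returned a non-integer exit code, which stopped the chain. I'll fix that and go on from 26°.

```bash
sed -i 's/sys.exit(\(.*\))$/sys.exit(int(\1))/' chk.py; python3 -m inch '[{"hand":1,"x":-4,"y":6.4,"z":0,"wx":0,"wy":0,"wz":0},{"hand":1,"x":-9.2,"y":11.8,"z":0,"wx":0,"wy":0,"wz":0},{"hand":1,"x":-15.5,"y":16,"z":0,"wx":0,"wy":0,"wz":0}]' 60 >/dev/null && python3 chk.py 15 && python3 -m inch '[{"hand":1,"x":-7,"y":2.8,"z":0,"wx":0,"wy":0,"wz":0},{"hand":1,"x":-14.4,"y":4.1,"z":0,"wx":0,"wy":0,"wz":0},{"hand":1,"x":-21.9,"y":3.9,"z":0,"wx":0,"wy":0,"wz":0}]' 60 >/dev/null && python3 chk.py 15 && python3 -m inch '[{"hand":1,"x":-7.3,"y":-1.9,"z":0,"wx":0,"wy":0,"wz":0},{"hand":1,"x":-14.1,"y":-5.2,"z":0,"wx":0,"wy":0,"wz":0},{"hand":1,"x":-20,"y":-9.8,"z":0,"wx":0,"wy":0,"wz":0}]' 60 >/dev/null && python3 chk.py 15; for a in 134 146 158 170 182 194 206 218 230 242 254 266 278 290 302; do python3 circ.py $a 6 2; done
```

```text
t 9.93 ang 60.5 r 36.4 Ft 8.23 Fr 0.49 Fz 7.6 w 16.7 xy [ 572.2 -384.9]
t 10.18 ang 96.3 r 36.3 Ft 7.34 Fr 1.52 Fz 6.8 w 16.6 xy [ 574.9 -407.1]
t 10.43 ang 132.8 r 36.1 Ft 7.63 Fr 2.61 Fz 4.4 w 16.4 xy [ 563.6 -426.8]
140.0 -2.6 -2.8
146.0 -4.8 -5.8
152.0 -1.9 -3.2
158.0 -3.5 -6.6
164.0 -1.2 -3.6
170.0 -2.1 -7.2
176.0 -0.5 -3.7
182.0 -0.5 -7.5
188.0 0.3 -3.8
194.0 1.0 -7.5
200.0 1.1 -3.6
206.0 2.6 -7.1
212.0 1.8 -3.3
218.0 4.0 -6.4
224.0 2.5 -2.8
230.0 5.2 -5.4
236.0 3.0 -2.3
242.0 6.2 -4.2
248.0 3.4 -1.6
254.0 7.0 -2.8
260.0 3.7 -0.8
266.0 7.4 -1.3
272.0 3.8 -0.1
278.0 7.5 0.3
284.0 3.7 0.7
290.0 7.3 1.8
296.0 3.5 1.5
302.0 6.8 3.3
308.0 3.1 2.2
314.0 5.9 4.6
```

```bash
L=9.6; m(){ python3 chk.py $L; }
python3 -m inch '[{"hand":1,"x":-2.6,"y":-2.8,"z":0,"wx":0,"wy":0,"wz":0},{"hand":1,"x":-4.8,"y":-5.8,"z":0,"wx":0,"wy":0,"wz":0}]' 60 >/dev/null && m && python3 -m inch '[{"hand":1,"x":-1.9,"y":-3.2,"z":0,"wx":0,"wy":0,"wz":0},{"hand":1,"x":-3.5,"y":-6.6,"z":0,"wx":0,"wy":0,"wz":0}]' 60 >/dev/null && m && python3 -m inch '[{"hand":1,"x":-1.2,"y":-3.6,"z":0,"wx":0,"wy":0,"wz":0},{"hand":1,"x":-2.1,"y":-7.2,"z":0,"wx":0,"wy":0,"wz":0}]' 60 >/dev/null && m && python3 -m inch '[{"hand":1,"x":-0.3,"y":-1.9,"z":0,"wx":0,"wy":0,"wz":0},{"hand":1,"x":-0.5,"y":-3.7,"z":0,"wx":0,"wy":0,"wz":0}]' 60 >/dev/null && m && python3 -m inch '[{"hand":1,"x":0,"y":-1.9,"z":0,"wx":0,"wy":0,"wz":0},{"hand":1,"x":0,"y":-3.8,"z":0,"wx":0,"wy":0,"wz":0}]' 60 >/dev/null && m && python3 -m inch '[{"hand":1,"x":0.1,"y":-1.9,"z":0,"wx":0,"wy":0,"wz":0},{"hand":1,"x":0.3,"y":-3.8,"z":0,"wx":0,"wy":0,"wz":0}]' 60 >/dev/null && m && python3 -m inch '[{"hand":1,"x":0.3,"y":-1.9,"z":0,"wx":0,"wy":0,"wz":0},{"hand":1,"x":0.7,"y":-3.7,"z":0,"wx":0,"wy":0,"wz":0}]' 60 >/dev/null && m && python3 -m inch '[{"hand":1,"x":0.5,"y":-1.8,"z":0,"wx":0,"wy":0,"wz":0},{"hand":1,"x":1.1,"y":-3.6,"z":0,"wx":0,"wy":0,"wz":0}]' 60 >/dev/null && m && python3 -m inch '[{"hand":1,"x":0.7,"y":-1.8,"z":0,"wx":0,"wy":0,"wz":0},{"hand":1,"x":1.5,"y":-3.5,"z":0,"wx":0,"wy":0,"wz":0}]' 60 >/dev/null && m
```

```text
t 10.60 ang 145.4 r 36.0 Ft 6.60 Fr 3.26 Fz 3.5 w 16.7 xy [ 557.1 -431.4]
t 10.77 ang 157.3 r 35.9 Ft 7.33 Fr 2.20 Fz 2.5 w 17.1 xy [ 550.3 -434.3]
t 10.93 ang 169.5 r 35.9 Ft 6.87 Fr 0.24 Fz 2.3 w 17.0 xy [ 542.8 -435.9]
t 11.10 ang 175.5 r 35.8 Ft 8.31 Fr 0.60 Fz 2.0 w 16.7 xy [ 539.1 -436. ]
t 11.27 ang -178.5 r 35.8 Ft 8.58 Fr -0.18 Fz 3.0 w 16.6 xy [ 535.3 -435.8]
t 11.43 ang -172.4 r 35.8 Ft 7.79 Fr -0.74 Fz 3.0 w 16.7 xy [ 531.5 -435.2]
t 11.60 ang -166.4 r 35.7 Ft 7.32 Fr -1.98 Fz 1.7 w 16.8 xy [ 527.9 -434.1]
t 11.77 ang -160.3 r 35.7 Ft 8.12 Fr -2.13 Fz 3.3 w 16.9 xy [ 524.5 -432.7]
t 11.93 ang -154.3 r 35.7 Ft 8.52 Fr -2.43 Fz 2.4 w 16.6 xy [ 521.1 -431. ]
```

```bash
L=9.6; m(){ python3 chk.py $L; }
python3 -m inch '[{"hand":1,"x":0.9,"y":-1.7,"z":0,"wx":0,"wy":0,"wz":0},{"hand":1,"x":1.8,"y":-3.3,"z":0,"wx":0,"wy":0,"wz":0}]' 60 >/dev/null && m && python3 -m inch '[{"hand":1,"x":1.1,"y":-1.6,"z":0,"wx":0,"wy":0,"wz":0},{"hand":1,"x":2.2,"y":-3.1,"z":0,"wx":0,"wy":0,"wz":0}]' 60 >/dev/null && m && python3 -m inch '[{"hand":1,"x":1.2,"y":-1.4,"z":0,"wx":0,"wy":0,"wz":0},{"hand":1,"x":2.5,"y":-2.8,"z":0,"wx":0,"wy":0,"wz":0}]' 60 >/dev/null && m && python3 -m inch '[{"hand":1,"x":1.3,"y":-1.3,"z":0,"wx":0,"wy":0,"wz":0},{"hand":1,"x":2.7,"y":-2.6,"z":0,"wx":0,"wy":0,"wz":0}]' 60 >/dev/null && m && python3 -m inch '[{"hand":1,"x":1.5,"y":-1.2,"z":0,"wx":0,"wy":0,"wz":0},{"hand":1,"x":3,"y":-2.3,"z":0,"wx":0,"wy":0,"wz":0}]' 60 >/dev/null && m && python3 -m inch '[{"hand":1,"x":1.6,"y":-1,"z":0,"wx":0,"wy":0,"wz":0},{"hand":1,"x":3.2,"y":-1.9,"z":0,"wx":0,"wy":0,"wz":0}]' 60 >/dev/null && m && python3 -m inch '[{"hand":1,"x":1.7,"y":-0.8,"z":0,"wx":0,"wy":0,"wz":0},{"hand":1,"x":3.4,"y":-1.6,"z":0,"wx":0,"wy":0,"wz":0}]' 60 >/dev/null && m && python3 -m inch '[{"hand":1,"x":1.8,"y":-0.6,"z":0,"wx":0,"wy":0,"wz":0},{"hand":1,"x":3.6,"y":-1.2,"z":0,"wx":0,"wy":0,"wz":0}]' 60 >/dev/null && m
```

```text
t 12.10 ang -148.3 r 35.7 Ft 7.17 Fr -4.54 Fz 2.8 w 16.9 xy [ 518.  -428.9]
t 12.27 ang -142.2 r 35.7 Ft 7.51 Fr -3.56 Fz 2.5 w 16.7 xy [ 515.1 -426.5]
t 12.43 ang -136.3 r 35.7 Ft 6.05 Fr -3.91 Fz 1.2 w 17.0 xy [ 512.5 -423.9]
t 12.60 ang -130.4 r 35.7 Ft 7.72 Fr -6.02 Fz 1.8 w 16.4 xy [ 510.2 -421. ]
t 12.77 ang -124.4 r 35.7 Ft 7.50 Fr -6.99 Fz 1.3 w 17.0 xy [ 508.2 -417.9]
t 12.93 ang -118.5 r 35.7 Ft 7.33 Fr -7.14 Fz 0.9 w 16.8 xy [ 506.5 -414.6]
t 13.10 ang -112.7 r 35.8 Ft 7.49 Fr -7.74 Fz 1.4 w 16.5 xy [ 505.2 -411.2]
t 13.27 ang -106.8 r 35.7 Ft 6.80 Fr -7.43 Fz 0.5 w 16.6 xy [ 504.2 -407.6]
```

```bash
L=9.4; m(){ python3 chk.py $L; }
python3 -m inch '[{"hand":1,"x":1.8,"y":-0.2,"z":0,"wx":0,"wy":0,"wz":0},{"hand":1,"x":3.7,"y":-0.4,"z":0,"wx":0,"wy":0,"wz":0}]' 60 >/dev/null && m && python3 -m inch '[{"hand":1,"x":1.9,"y":-0.1,"z":0,"wx":0,"wy":0,"wz":0},{"hand":1,"x":3.7,"y":-0.1,"z":0,"wx":0,"wy":0,"wz":0}]' 60 >/dev/null && m && python3 -m inch '[{"hand":1,"x":1.9,"y":0.1,"z":0,"wx":0,"wy":0,"wz":0},{"hand":1,"x":3.8,"y":0.2,"z":0,"wx":0,"wy":0,"wz":0}]' 60 >/dev/null && m && python3 -m inch '[{"hand":1,"x":1.9,"y":0.2,"z":0,"wx":0,"wy":0,"wz":0},{"hand":1,"x":3.8,"y":0.3,"z":0,"wx":0,"wy":0,"wz":0}]' 60 >/dev/null && m
```

```text
t 13.43 ang -101.1 r 35.7 Ft 7.41 Fr -2.53 Fz 1.9 w 16.7 xy [ 503.8 -404.2]
t 13.60 ang -95.4 r 35.6 Ft 7.76 Fr -0.78 Fz 2.7 w 16.6 xy [ 503.6 -400.6]
t 13.77 ang -89.6 r 35.6 Ft 7.71 Fr 1.45 Fz 4.1 w 17.1 xy [ 503.7 -397. ]
t 13.93 ang -83.5 r 35.7 Ft 6.93 Fr -0.31 Fz 3.9 w 16.5 xy [ 504.2 -393.2]
```

```bash
L=8.9; m(){ python3 chk.py $L; }
python3 -m inch '[{"hand":1,"x":1.9,"y":0.3,"z":0,"wx":0,"wy":0,"wz":0},{"hand":1,"x":3.7,"y":0.7,"z":0,"wx":0,"wy":0,"wz":0}]' 60 >/dev/null && m && python3 -m inch '[{"hand":1,"x":1.8,"y":0.5,"z":0,"wx":0,"wy":0,"wz":0},{"hand":1,"x":3.6,"y":1.1,"z":0,"wx":0,"wy":0,"wz":0}]' 60 >/dev/null && m && python3 -m inch '[{"hand":1,"x":1.8,"y":0.7,"z":0,"wx":0,"wy":0,"wz":0},{"hand":1,"x":3.5,"y":1.5,"z":0,"wx":0,"wy":0,"wz":0}]' 60 >/dev/null && m && python3 -m inch '[{"hand":1,"x":1.7,"y":0.9,"z":0,"wx":0,"wy":0,"wz":0},{"hand":1,"x":3.3,"y":1.8,"z":0,"wx":0,"wy":0,"wz":0}]' 60 >/dev/null && m && python3 -m inch '[{"hand":1,"x":1.6,"y":1.1,"z":0,"wx":0,"wy":0,"wz":0},{"hand":1,"x":3.1,"y":2.2,"z":0,"wx":0,"wy":0,"wz":0}]' 60 >/dev/null && m && python3 -m inch '[{"hand":1,"x":1.4,"y":1.2,"z":0,"wx":0,"wy":0,"wz":0},{"hand":1,"x":2.8,"y":2.5,"z":0,"wx":0,"wy":0,"wz":0}]' 60 >/dev/null && m && python3 -m inch '[{"hand":1,"x":1.3,"y":1.4,"z":0,"wx":0,"wy":0,"wz":0},{"hand":1,"x":2.6,"y":2.8,"z":0,"wx":0,"wy":0,"wz":0}]' 60 >/dev/null && m
```

```text
t 14.10 ang -77.7 r 35.7 Ft 9.33 Fr 1.39 Fz 3.6 w 16.2 xy [ 505.1 -389.7]
```

A possible rise, so I'll use finer steps (3° per call).

```bash
L=10.5; m(){ python3 chk.py $L; }
python3 -m inch '[{"hand":1,"x":0.9,"y":0.2,"z":0,"wx":0,"wy":0,"wz":0},{"hand":1,"x":1.8,"y":0.5,"z":0,"wx":0,"wy":0,"wz":0}]' 60 >/dev/null && m && python3 -m inch '[{"hand":1,"x":0.9,"y":0.3,"z":0,"wx":0,"wy":0,"wz":0},{"hand":1,"x":1.8,"y":0.6,"z":0,"wx":0,"wy":0,"wz":0}]' 60 >/dev/null && m
```

```text
t 14.27 ang -75.0 r 35.7 Ft 9.67 Fr 1.20 Fz 4.3 w 16.7 xy [ 505.6 -388.1]
t 14.43 ang -72.1 r 35.7 Ft 10.26 Fr 1.44 Fz 4.4 w 16.6 xy [ 506.3 -386.4]
```

```bash
L=12.2; m(){ python3 chk.py $L; }
python3 -m inch '[{"hand":1,"x":0.3,"y":0.1,"z":0,"wx":0,"wy":0,"wz":0},{"hand":1,"x":0.6,"y":0.2,"z":0,"wx":0,"wy":0,"wz":0}]' 60 >/dev/null && m && python3 -m inch '[{"hand":1,"x":0.3,"y":0.1,"z":0,"wx":0,"wy":0,"wz":0},{"hand":1,"x":0.6,"y":0.2,"z":0,"wx":0,"wy":0,"wz":0}]' 60 >/dev/null && m && python3 -m inch '[{"hand":1,"x":0.3,"y":0.1,"z":0,"wx":0,"wy":0,"wz":0},{"hand":1,"x":0.6,"y":0.2,"z":0,"wx":0,"wy":0,"wz":0}]' 60 >/dev/null && m
```

```text
t 14.60 ang -71.2 r 35.7 Ft 9.95 Fr 0.12 Fz 4.6 w 16.7 xy [ 506.5 -385.9]
t 14.77 ang -70.3 r 35.7 Ft 9.94 Fr 1.00 Fz 4.5 w 16.4 xy [ 506.7 -385.4]
t 14.93 ang -69.3 r 35.7 Ft 10.39 Fr 1.06 Fz 4.3 w 16.7 xy [ 507.  -384.8]
```

```bash
L=12.0; m(){ python3 chk.py $L; }
python3 -m inch '[{"hand":1,"x":0.3,"y":0.15,"z":0,"wx":0,"wy":0,"wz":0},{"hand":1,"x":0.6,"y":0.3,"z":0,"wx":0,"wy":0,"wz":0}]' 60 >/dev/null && m && python3 -m inch '[{"hand":1,"x":0.3,"y":0.15,"z":0,"wx":0,"wy":0,"wz":0},{"hand":1,"x":0.6,"y":0.3,"z":0,"wx":0,"wy":0,"wz":0}]' 60 >/dev/null && m && python3 -m inch '[{"hand":1,"x":0.3,"y":0.15,"z":0,"wx":0,"wy":0,"wz":0},{"hand":1,"x":0.6,"y":0.3,"z":0,"wx":0,"wy":0,"wz":0}]' 60 >/dev/null && m && python3 -m inch '[{"hand":1,"x":0.3,"y":0.15,"z":0,"wx":0,"wy":0,"wz":0},{"hand":1,"x":0.6,"y":0.3,"z":0,"wx":0,"wy":0,"wz":0}]' 60 >/dev/null && m
```

```text
t 15.10 ang -68.3 r 35.7 Ft 11.06 Fr 1.09 Fz 5.0 w 17.0 xy [ 507.2 -384.3]
t 15.27 ang -67.3 r 35.7 Ft 11.79 Fr 1.41 Fz 4.7 w 16.2 xy [ 507.5 -383.7]
t 15.43 ang -66.3 r 35.7 Ft 11.89 Fr 2.25 Fz 5.8 w 16.7 xy [ 507.8 -383.1]
t 15.60 ang -65.2 r 35.7 Ft 11.27 Fr 1.90 Fz 5.8 w 16.9 xy [ 508.1 -382.6]
```

The rise is about 4.3 N over the 7.4 N free-running force (line fit), which is on target. Release and retreat upward.

```bash
python3 -m inch '[{"hand":-1,"x":0,"y":0,"z":0,"wx":0,"wy":0,"wz":0},{"hand":-1,"x":0,"y":0,"z":0,"wx":0,"wy":0,"wz":0},{"hand":-1,"x":0,"y":0,"z":0,"wx":0,"wy":0,"wz":0},{"hand":-1,"x":0,"y":0,"z":0,"wx":0,"wy":0,"wz":0},{"hand":-1,"x":0,"y":0,"z":0,"wx":0,"wy":0,"wz":0},{"hand":-1,"x":0,"y":0,"z":0,"wx":0,"wy":0,"wz":0},{"hand":-1,"x":0,"y":0,"z":0,"wx":0,"wy":0,"wz":0},{"hand":-1,"x":0,"y":0,"z":0,"wx":0,"wy":0,"wz":0}]' 60 >/dev/null; python3 st.py
python3 -m inch '[{"hand":-1,"x":0,"y":0,"z":-20,"wx":0,"wy":0,"wz":0},{"hand":-1,"x":0,"y":0,"z":-50,"wx":0,"wy":0,"wz":0},{"hand":-1,"x":0,"y":0,"z":-85,"wx":0,"wy":0,"wz":0},{"hand":-1,"x":0,"y":0,"z":-120,"wx":0,"wy":0,"wz":0},{"hand":-1,"x":0,"y":0,"z":-120,"wx":0,"wy":0,"wz":0},{"hand":-1,"x":0,"y":0,"z":-120,"wx":0,"wy":0,"wz":0},{"hand":-1,"x":0,"y":0,"z":-120,"wx":0,"wy":0,"wz":0}]' 60 >/dev/null;python3 st.py
python3 - <<'E'
from h import *
from cell import imaging
r=imaging.get_image("side");b=r["frame"][190:320,225:335];h=cv2.cvtColor(r["frame"],cv2.COLOR_BGR2HSV)
red=((h[...,0]<8)|(h[...,0]>172))&(h[...,1]>150)&(h[...,2]>100)
for c in comps(red,235,190,335,320): print(c,onz(r,c[1],147))
cv2.imwrite("pics/g4.png",cv2.resize(b,(508,600),interpolation=2))
E
```

```text
16.27 [ 508.996 -380.854  135.876] line -4.75 tilt [0. 0.] F [-0.269  0.616  0.989] w 85.42296569666419 0.0 q6 -0.6170422777382546
16.85 [ 508.799 -380.722  255.14 ] line -4.75 tilt [-0.001  0.001] F [ 0.057  0.486 -0.798] w 85.3411477190443 0.0 q6 -0.6170487547410568
(np.int32(150), array([273.09, 264.03]), array([269, 255,   9,  19])) [ 507.16792898 -387.1498909   147.        ]
```

View pics/g4.png

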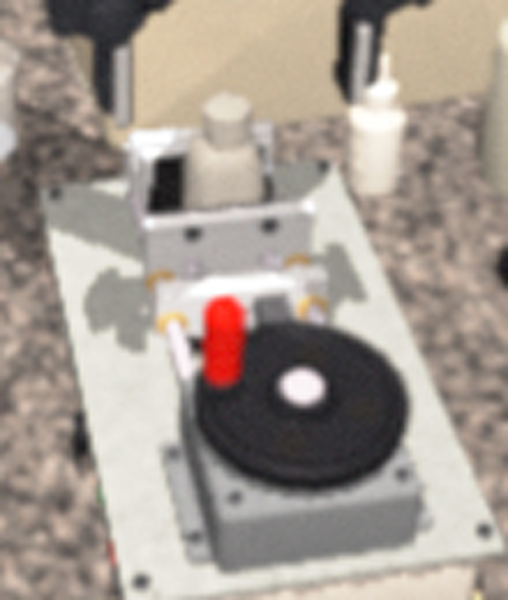

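The bottle stands upright between the two jaws, with its cap at (228,118). The sprung jaw is against it, the handle is at (223,340) and the fingers are well clear above. Handing in.

```bash
python3 -c "
from cell import hand_in
print(hand_in())"
```

```text
the job is handed in; nothing more can be done
None
```

I handed the job in at about 17 s of the 67 s: the white bottle is clamped upright, the handle rose about 4.3 N over free running (target 4.5 N; readings scatter by about 0.6 N), and the robot is clear; no verdict came back.

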